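# Dispense one carton with one turn of the hand wheel

## Robot

A 6-joint arm with a two-finger parallel gripper is mounted at the origin on the work surface. World frame = base frame: x ahead of the robot, y to its left, z up, the work surface at z = 0. Lengths are in m, angles in rad, forces in N, time in s.
With the tool pointing down it reaches from about 0.35 to 0.725 m from the base axis. Payload 6 kg.
Tool frame: the origin (TCP) lies on the centre line of the jaws, within the pads' length; the fingertips stand 17 mm ahead of it and the grasp point (between the pads) lies 2 mm behind it; z points along the fingers, y is the line along which they close (so a half turn about z gives the same grasp; the last joint's range is limited). The gripper opens to 85 mm and grips with 20 to 120 N. Pads are 22 mm wide; open, the fingers measure 114 mm over their backs; the gripper's body (76 mm by 85 mm) begins 54 mm behind the grasp point. The pads swing forward as they close: fully open they stand 13 mm farther back than shut.
Start: joints at [1.555, 0.04, 0.085, 0, -1.615, -0.334], TCP at [0.206, 0.564, 0.248] pointing down, gripper open.
Joint ranges: [-2.56, 2.56], [-1.29, 2.01], [-1.08, 1.49], [-3.29, 1.98], [-2.81, -0.18], [-2.99, 2.99]. Speed limits (rad/s): [2.57, 2.57, 3.01, 3.14, 3.14, 3.14].

## Interface

Orientations are given as a rotation vector (axis times angle).
In Python, from plant import sensors, camera, job gives the robot as it stands.
- The arm moves only by the tool carry_out, never from a script. Its argument "steps" is a list of rows, each a list of 3 entries, a list of its own where there are three numbers: the shift along the tool's x, y, z in m, then the turn, a rotation vector about the tool's x, y, z in rad, then the gripper command: -1 is shut, 1 is fully open, values between are in proportion. A call has 1 to 8 rows; each row shifts and turns the commanded pose from where the row before left it, along the tool's axes as they then stand; what a row does not reach is not made up. A row lasts 1/10 s, in which the tool goes at most 50 mm and 8.59 degrees, less where a joint would pass 70% of its speed; a pose out of reach is approached as far as the arm can. A call is refused whole if a number of a shift passes 0.05 or a number of a turn 0.15, either way. A call with a gripper value outside its range is refused whole. The fingers move at their own pace and stop on an object; "force" is the grip in N (left out, the last holds). Time passes only in rows, so rows that do not move let the fingers close. It gives the time, the measured TCP pose, the force, the opening and the grip force at its end, in the units of the state.
- sensors.observe(): the state, without advancing time (a new reading comes with each control period).
- camera(name): name is "scene" or "top" or "wrist"; returns a dict with "img" (384x512x3 uint8, red, green, blue), "K" (3x3 intrinsics, pixels), "dist" ([k1, k2, p1, p2, k3] as OpenCV has them; the pictures are not rectified), "extrinsics" (4x4, takes a point from camera to world coordinates). Camera axes: x right, y down, z forward; pixel columns grow to the right and rows downward; lengths in m; the calibration is good to about 2 mm. A picture is of the moment at which its call begins. There is no depth.
- job.close_job(): hands the job in; it is judged then, once.
The state is a dict: "time": time; "joint_positions": joint angles; "qd": joint speeds; "joint_efforts": joint torques, N m; "eef_pos": TCP position; "orientation": TCP orientation; "contact_force": force on the tool from outside, world axes, zero at the start; "moment": the same for the moment, N m; "grip_width": opening from 0.0 (shut) to 1.0 (fully open); "grasp_force": force on a finger pad.
Only numpy, scipy, OpenCV 4.12 (cv2) and the standard library are available. Lean on these libraries where they do the work, as an engineer would, in place of code of your own. Each camera call takes 0.05 s, during which the arm holds its last target. There are 200 camera calls.

## Task

Feed one medicine carton out of the bench dispenser: with your fingertips, push the hand wheel round clockwise (seen from above) by its red upright handle through exactly one full turn, so that the handle is back where it started, the front carton has come out of the guide rails onto the green landing, and the next carton stays between the rails. Only push the handle, never pinch it; do not touch or lift the cartons, and leave the other things on the table where they are.

Things in the scene. Friction and masses are not known exactly. Their poses are not given: they have to be found in the camera images.
- dispenser: Fixed carton dispenser: grey base plate 150 x 400 mm, blue gearbox with its top at 87 mm, hand wheel flat on top. Origin on the wheel's vertical axis at table level, z up. Along its own -y runs the carton row between two steel rails 65 mm apart (y -110 to -221 mm), then the green landing (to y -296 mm); the bed is 22 mm above the table. Place and yaw vary.
- wheel (a joint): Turn of the hand wheel in rad, growing clockwise seen from above; one turn adds 6.283. Starts between -0.6 and 0.6; stops at -0.75 and 13. At 0 the handle lies on the dispenser's +x side. Plain friction, no spring or detents: it stays where it is left, and about 1.5 N at the handle moves it. Each turn advances the pusher behind the carton row by 42 mm.
- handle: Red upright round handle on the wheel's rim, 22 mm diameter, from 112 to 177 mm above the table (its lowest 10 mm is a 14 mm steel neck). Origin: centre of its foot, 80 mm from the wheel's axis, 112 mm above the table. It spins freely about its own upright axis, so only its position tells the turn of the wheel; it cannot come off.
- wheel_hub (a point): Centre of the top of the wheel's hub (36 mm diameter), on the axis, 119 mm above the table. The black rim (ring of 80 mm mean radius, 14 mm thick) and three steel spokes have their tops at 114 mm, so fingers pushing the handle should pass above that.
- carton1: The front carton of the row, white with a red band, 60 x 30 x 75 mm (30 mm along the row), loose, about 60 g; origin at the centre of its underside. At the start it stands at the end of the rails (y = -205 mm in the dispenser's frame).
- carton2: The second carton of the row, same as the first, standing right behind it; origin at the centre of its underside.
- carton3: The third carton, same, between the second and the pusher.
- vial_a: Amber vial with white cap, 38 mm diameter, 70 mm tall, on the table just beyond the dispenser's gearbox (its +x side); origin at the centre of its underside. Leave alone.
- vial_b: Amber vial like the other, on the table on the near (-x) side of the carton row. Leave alone.
- pill_bottle: White jar with blue cap, 64 mm diameter, 110 mm tall, to the left; origin at the centre of its underside. Leave alone.
- stock_box: White carton with an orange band, 100 x 70 x 60 mm, to the right; origin at the centre of its underside. Leave alone.
- count_tray: Green tablet counting tray, 130 x 190 x 22 mm, to the right; origin at the centre of its underside. Leave alone.
- tray_spatula: Spatula, 190 mm long, lying to the left. Leave alone.
Things that resemble listed ones, but are neither listed nor needed, are in the scene too. What is shaped like the carton1 but turquoise or yellow is not meant.

How it is judged:
On the way, in this order (a step that is already met when the one before it is completed fails the run):
1. half way round, the fingers are pushing on the red handle (value of joint wheel between 2 and 5 rad and contact force between the fingers and handle above 0.2 N).
2. the handle has come round to where it started (value of joint wheel above 5.2 rad and distance of handle from where it was at the start of the episode below 0.014 m), for 0.2 s.
At the end, for the whole second after the job is handed in: The wheel has made one clockwise turn and is at rest, with the handle within 14 mm (about 10 degrees) of where it started; the front carton stands upright on the landing, clear of the rails; the second and third cartons stand upright, the second with more than half its thickness between the rails (all of step 2 and value of joint wheel below 7.4 rad and velocity of joint wheel between -0.05 and 0.05 rad/s and y of carton1 in the frame of dispenser between -0.29 and -0.2345 m and y of carton2 in the frame of dispenser above -0.2205 m and angle between each of carton1, carton2, carton3's own z axis and vertical below 0.15 rad); the robot touches nothing.
It fails at once if the wheel is run far past one turn (more than 40 degrees too far at the least) (value of joint wheel above 7.6 rad).
It fails at once if the handle is pinched or forced (more than 30 N from the fingers) (contact force between the fingers and handle above 30 N).
It fails at once if a carton of the row is touched by the robot (contact force between any of the arm, the fingers and carton1 above 0.5 N or contact force between any of the arm, the fingers and carton2 above 0.5 N or contact force between any of the arm, the fingers and carton3 above 0.5 N).
It fails at once if a carton of the row is lifted (height (world z) of any of carton1, carton2, carton3 above 0.035 m).
It fails at once if another thing on the table is moved more than 20 mm (distance of any of vial_a, vial_b, pill_bottle, stock_box, count_tray, tray_spatula from where it was at the start of the episode above 0.02 m).
It also fails if it takes over 51 s, if anything falls off the work surface, if the arm or the gripper's body presses on something with over 40 N, if the wrist force passes 120 N, or if a joint passes its speed limit or range.

## Working session

There is one attempt and no reset: what is moved stays moved. The work goes in short steps, Python scripts to look and compute and a tool call to move; the robot and the scene stay as the last step left them, time stands still between calls to the robot, and variables do not carry over. Pictures are saved under pics/ and viewed, at most 10 in all, crops included, and the job is handed in when it is done.

Besides the shell and the picture viewer there is one more tool, called after ">>>" as name(argument=value, ...) on one line, values as JSON. carry_out: Moves the arm, as the interface text tells. Its arguments: {"type":"object","properties":{"steps":{"type":"array"},"force":{"type":"number"}},"required":["steps"]}

```bash
mkdir -p pics; ls; cat > h.py <<'E'
import numpy as np, cv2
from plant import sensors, camera, job
def ray(c,u,v):
    p=cv2.undistortPoints(np.array([[[u,v]]],float),c["K"],np.array(c["dist"],float))[0,0]
    E=np.array(c["extrinsics"]); d=E[:3,:3]@[p[0],p[1],1]; return E[:3,3],d
def onz(c,u,v,z):
    o,d=ray(c,u,v); return o+d*(z-o[2])/d[2]
def proj(c,P):
    E=np.linalg.inv(np.array(c["extrinsics"])); r,_=cv2.Rodrigues(E[:3,:3])
    return cv2.projectPoints(np.array(P,float).reshape(-1,1,3),r,E[:3,3],c["K"],np.array(c["dist"],float))[0][:,0]
def blobs(c,lo,hi,amin=30):
    h=cv2.cvtColor(c["img"],cv2.COLOR_RGB2HSV)
    m=cv2.inRange(h,lo,hi)
    if lo[0]==0: m|=cv2.inRange(h,(172,lo[1],lo[2]),(180,255,255))
    n,l,s,ce=cv2.connectedComponentsWithStats(m)
    return [(s[i].tolist(),ce[i].round(1).tolist()) for i in range(1,n) if s[i,4]>=amin],l
E
python3 - <<'E'
from h import *
s=sensors.observe(); print({k:np.round(v,3).tolist() for k,v in s.items()})
for n in("top","scene"):
    c=camera(n); cv2.imwrite(f"pics/{n}0.png",c["img"][:,:,::-1]); np.save(f"{n}0.npy",c,allow_pickle=True)
    print(n,np.round(c["extrinsics"],3).tolist(),blobs(c,(0,130,80),(8,255,255))[0])
E
```

```text
pics
{'time': 0.0, 'joint_positions': [1.555, 0.041, 0.084, -0.0, -1.616, -0.334], 'qd': [-0.001, 0.001, -0.002, 0.002, -0.0, 0.001], 'joint_efforts': [0.0, -36.82, 34.741, 6.933, -0.005, 0.0], 'eef_pos': [0.205, 0.563, 0.247], 'orientation': [3.092, -0.546, -0.0], 'contact_force': [0.263, 0.104, -0.642], 'moment': [0.025, 0.043, 0.018], 'grasp_force': 0.0, 'grip_width': 1.005}
top [[0.009, -0.994, 0.107, 0.439], [-1.0, -0.008, 0.011, -0.014], [-0.01, -0.107, -0.994, 1.529], [0.0, 0.0, 0.0, 1.0]] [([304, 177, 9, 14, 61], [307.7, 183.8]), ([241, 178, 6, 6, 30], [243.4, 180.5]), ([295, 181, 9, 13, 61], [299.4, 187.0]), ([287, 184, 9, 13, 62], [291.0, 190.1])]
scene [[0.269, 0.785, -0.558, 1.33], [0.963, -0.229, 0.142, -0.216], [-0.016, -0.576, -0.818, 1.175], [0.0, 0.0, 0.0, 1.0]] [([295, 180, 8, 16, 52], [299.0, 185.2]), ([236, 200, 13, 12, 73], [242.1, 205.6]), ([227, 205, 14, 13, 77], [233.6, 211.1]), ([219, 210, 13, 14, 80], [224.8, 216.7])]
```

View pics/top0.png

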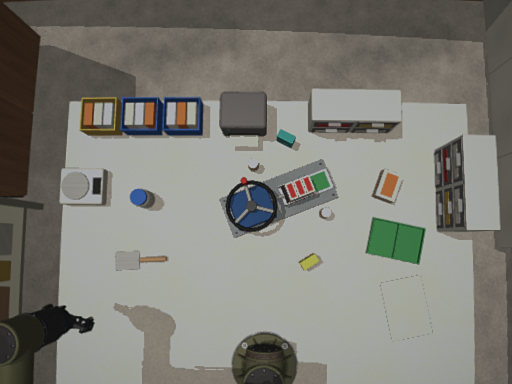

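View pics/scene0.png

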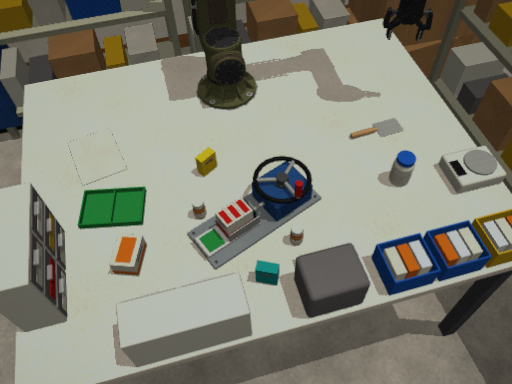

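The top view shows the wheel centred at about (252,206) with the red handle at (243,181). The three red-banded cartons are at (291,190), (299,187) and (308,184), with the green landing at (321,182). The turquoise box (286,138) and yellow box (310,262) are decoys. In the scene view the handle is at (299,186).

```bash
python3 - <<'E'
from h import *
T=np.load("top0.npy",allow_pickle=True).item(); S=np.load("scene0.npy",allow_pickle=True).item()
def ring(c,x0,y0,x1,y1):
    g=c["img"].max(2); m=np.zeros_like(g); m[y0:y1,x0:x1]=(g[y0:y1,x0:x1]<45)*255
    cs,_=cv2.findContours(m,cv2.RETR_EXTERNAL,cv2.CHAIN_APPROX_NONE); k=max(cs,key=cv2.contourArea)
    e=cv2.fitEllipse(cv2.convexHull(k)); return e
for n,c,b in(("T",T,(215,170,285,240)),("S",S,(245,150,320,212))):
    e=ring(c,*b); print(n,e,onz(c,*e[0],0.107))
# row: carton red bands: red on top and front; use top view at z .097
for p in((307.7,183.8),(299.4,187),(291,190.1)): print(onz(T,*p,.097))
g,l=blobs(T,(40,100,60),(80,255,255),100); print(g)
for s,ce in g: print(onz(T,*ce,.024))
# handle: mid-height two-view
o1,d1=ray(T,243.4,180.5); o2,d2=ray(S,299,185.2)
A=np.stack([d1,-d2],1); t=np.linalg.lstsq(A,o2-o1,rcond=None)[0]; print("handle",o1+t[0]*d1,o2+t[1]*d2)
h,_=blobs(T,(0,90,60),(10,255,255),8); print(h)
print([onz(T,243.4,180.5,z) for z in(.14,.177)])
a=cv2.resize(T["img"][150:250,210:350],None,fx=5.7,fy=5.7,interpolation=cv2.INTER_CUBIC); cv2.imwrite("pics/crop1.png",a[:,:,::-1])
E
```

```text
T ((251.20877075195312, 205.80128479003906), (49.85190200805664, 51.21646499633789), 62.377296447753906) [0.55050531 0.04514318 0.107     ]
S ((280.03369140625, 183.47760009765625), (53.88273620605469, 60.62051010131836), 64.77448272705078) [0.56684432 0.03723813 0.107     ]
[ 0.62743561 -0.14451226  0.097     ]
[ 0.61630544 -0.1164413   0.097     ]
[ 0.605534   -0.08809141  0.097     ]
[([311, 172, 18, 19, 225], [319.6, 181.0]), ([367, 218, 57, 46, 1841], [394.9, 240.3])]
[ 0.64741133 -0.19354039  0.024     ]
[ 0.43896485 -0.45908312  0.024     ]
handle [0.62765107 0.06898114 0.16451174] [0.62840384 0.07178513 0.16478638]
[([146, 102, 9, 2, 9], [150.0, 102.1]), ([178, 102, 8, 1, 8], [181.5, 102.0]), ([155, 105, 1, 9, 9], [155.0, 109.0]), ([186, 104, 1, 8, 8], [186.0, 107.5]), ([148, 117, 7, 11, 17], [152.8, 123.8]), ([88, 122, 9, 6, 20], [91.9, 125.8]), ([317, 124, 12, 3, 29], [322.1, 125.0]), ([341, 124, 8, 3, 21], [344.6, 125.0]), ([443, 149, 6, 33, 99], [445.0, 165.0]), ([241, 177, 6, 8, 36], [243.5, 180.5]), ([304, 177, 9, 14, 69], [307.7, 183.7]), ([295, 180, 10, 15, 71], [299.4, 186.9]), ([287, 184, 9, 14, 71], [291.2, 190.3])]
[array([0.63103071, 0.07047464, 0.14      ]), array([0.6259292 , 0.06822023, 0.177     ])]
```

View pics/crop1.png

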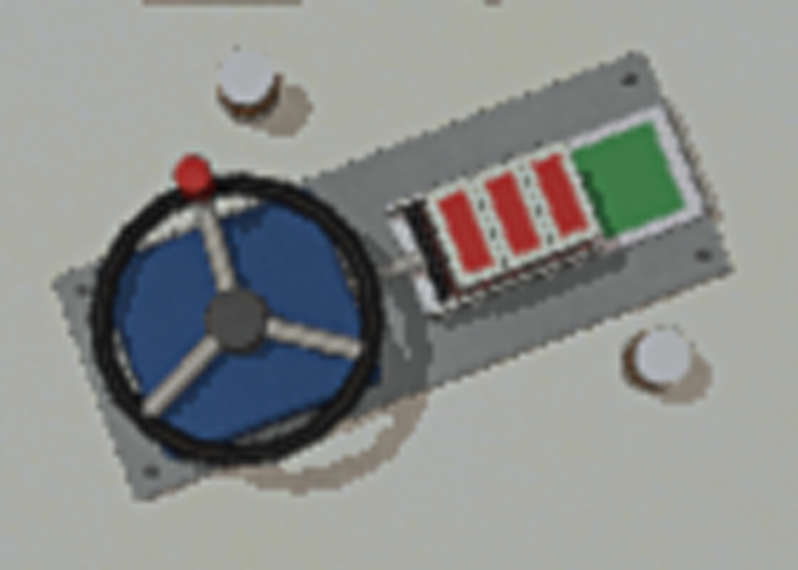

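The enlarged crop confirms the target. It shows the red handle at (244,181), the hub at (251.4,206.3), a row of three white/red cartons and the green landing. The dispenser's -y axis points right and up in the image.

I'll push with the fingers slightly open, about 17 mm, so the 22 mm handle nests against both finger edges and can't be pinched. The tool will turn along with the wheel. First I'll plan the approach.

```bash
cat >> h.py <<'E'
from scipy.spatial.transform import Rotation as R
import json
def pose():
    s=sensors.observe(); M=R.from_rotvec(s["orientation"]).as_matrix()
    return np.array(s["eef_pos"]),np.arctan2(M[1,0],M[0,0]),M,s
def plan(targets,g,p=None,a=None):
    """rows for targets (xyz, yaw of tool x); tool z down; rounded to mm and 0.01 rad"""
    if p is None: p,a,_,_=pose()
    p=np.array(p,float); rows=[]
    for q,b in targets:
        ex=np.array([np.cos(a),np.sin(a),0]); ey=np.array([np.sin(a),-np.cos(a),0]); ez=np.array([0,0,-1.])
        d=np.array(q)-p; sh=np.round([d@ex,d@ey,d@ez],3); t=round((a-b+np.pi)%(2*np.pi)-np.pi if abs(a-b)>np.pi else a-b,2)
        p=p+sh[0]*ex+sh[1]*ey+sh[2]*ez; a-=t
        rows.append([(sh+0.).tolist(),[0,0,t],g])
    for i in range(0,len(rows),8): print(json.dumps(rows[i:i+8]))
    print("end",p.round(4),round(a,3))
E
python3 - <<'E'
from h import *
T=np.load("top0.npy",allow_pickle=True).item()
hub=onz(T,251.4,206.3,.119); h=onz(T,243.7,180.6,.177); print(hub,h,np.hypot(*(h-hub)[:2]),np.degrees(np.arctan2(*(h-hub)[1::-1])))
p,a,_,_=pose()
a1=np.radians(77); q=h+.05*np.array([np.cos(a1),np.sin(a1),0]); q[2]=.247; print(q)
plan([(p+(q-p)*(i+1)/16,a+(a1-a)*(i+1)/16) for i in range(16)],-0.6)
E
```

```text
[0.54791782 0.04398859 0.119     ] [0.62561385 0.06725544 0.177     ] 0.08110499013728184 16.67085540445671
[0.6368614  0.11597395 0.247     ]
[[[0.035, 0.017, 0.0], [0, 0, -0.11], -0.6], [[0.033, 0.021, 0.0], [0, 0, -0.1], -0.6], [[0.03, 0.024, 0.0], [0, 0, -0.11], -0.6], [[0.028, 0.027, 0.0], [0, 0, -0.1], -0.6], [[0.025, 0.03, 0.0], [0, 0, -0.11], -0.6], [[0.022, 0.032, 0.0], [0, 0, -0.11], -0.6], [[0.017, 0.035, 0.0], [0, 0, -0.1], -0.6], [[0.015, 0.036, 0.0], [0, 0, -0.11], -0.6]]
[[[0.01, 0.037, 0.0], [0, 0, -0.1], -0.6], [[0.007, 0.038, 0.0], [0, 0, -0.11], -0.6], [[0.002, 0.039, 0.0], [0, 0, -0.1], -0.6], [[-0.002, 0.039, 0.0], [0, 0, -0.11], -0.6], [[-0.006, 0.038, 0.0], [0, 0, -0.11], -0.6], [[-0.01, 0.038, 0.0], [0, 0, -0.1], -0.6], [[-0.014, 0.036, 0.0], [0, 0, -0.11], -0.6], [[-0.018, 0.035, 0.0], [0, 0, -0.1], -0.6]]
end [0.6369 0.1155 0.2474] 1.34
```

>>> carry_out(steps=[[[0.035,0.017,0.0],[0,0,-0.11],-0.6],[[0.033,0.021,0.0],[0,0,-0.1],-0.6],[[0.03,0.024,0.0],[0,0,-0.11],-0.6],[[0.028,0.027,0.0],[0,0,-0.1],-0.6],[[0.025,0.03,0.0],[0,0,-0.11],-0.6],[[0.022,0.032,0.0],[0,0,-0.11],-0.6],[[0.017,0.035,0.0],[0,0,-0.1],-0.6],[[0.015,0.036,0.0],[0,0,-0.11],-0.6]], force=20)

```text
time: 0.9
eef_pos: [0.4222, 0.3383, 0.248]
orientation: [3.042, 0.784, -0.001]
contact_force: [0.0, 1.0, 1.0]
grip_width: 0.2
grasp_force: 0.0
```

```bash
python3 - <<'E'
from h import *
p,a,_,s=pose(); print(p,a,s["joint_positions"],s["grip_width"], "pred J6",a+np.pi/2-s["joint_positions"][0])
E
```

```text
[0.42222426 0.33834412 0.24804264] 0.5047704534424027 [ 1.04706730e+00 -1.16499329e-01 -6.78740476e-02 -2.45236879e-04
 -1.61977185e+00  1.02848751e+00] 0.20048385024391935 pred J6 1.0284994821147357
```

The J6 relation holds, so the full turn fits the wrist range. I'll continue.

>>> carry_out(steps=[[[0.01,0.037,0.0],[0,0,-0.1],-0.6],[[0.007,0.038,0.0],[0,0,-0.11],-0.6],[[0.002,0.039,0.0],[0,0,-0.1],-0.6],[[-0.002,0.039,0.0],[0,0,-0.11],-0.6],[[-0.006,0.038,0.0],[0,0,-0.11],-0.6],[[-0.01,0.038,0.0],[0,0,-0.1],-0.6],[[-0.014,0.036,0.0],[0,0,-0.11],-0.6],[[-0.018,0.035,0.0],[0,0,-0.1],-0.6]])

```text
time: 1.7
eef_pos: [0.6378, 0.1144, 0.2477]
orientation: [-2.458, -1.956, 0.001]
contact_force: [0.1, 1.0, -0.1]
grip_width: 0.2
grasp_force: 0.0
```

```bash
python3 - <<'E'
from h import *
p,a,_,s=pose(); print(p,a,s["joint_positions"])
c=camera("wrist"); cv2.imwrite("pics/w1.png",c["img"][:,:,::-1]); np.save("w1.npy",c,allow_pickle=True)
print(np.round(c["extrinsics"],3)); print(proj(c,[[.548,.044,.119],[.6256,.0673,.177],[.6256,.0673,.122]]),blobs(c,(0,130,60),(8,255,255),60)[0])
E
```

```text
[0.63782856 0.11441368 0.2477335 ] 1.3446503393748814 [ 4.85485908e-01  1.68760020e-01  2.22192959e-01 -1.75603413e-04
 -1.62503567e+00  2.42995117e+00]
[[ 0.975 -0.21  -0.072  0.657]
 [-0.223 -0.922 -0.317  0.196]
 [-0.     0.325 -0.946  0.373]
 [ 0.     0.     0.     1.   ]]
[[179.40386146 282.16287003]
 [256.65635353 281.48261016]
 [257.08582318 244.33296877]] [([242, 231, 31, 59, 1463], [256.9, 260.8]), ([248, 347, 40, 24, 491], [269.9, 359.7])]
```

View pics/w1.png

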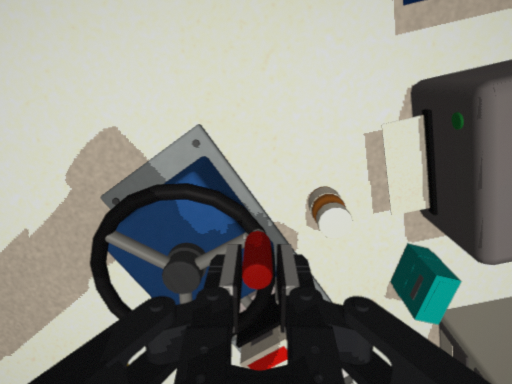

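The wrist view shows the handle at (257,260), where I predicted it, the hub at about (183,268), and the two finger tips at (225,270) and (283,270). The hub prediction is off by several pixels, so I'll check it before descending.

```bash
python3 - <<'E'
from h import *
c=np.load("w1.npy",allow_pickle=True).item()
a=cv2.resize(c["img"][170:300,90:300],None,fx=3.8,fy=3.8,interpolation=cv2.INTER_CUBIC); cv2.imwrite("pics/w1c.png",a[:,:,::-1])
for uv in((183,264),(183,270)): print(onz(c,*uv,.119))
S=np.load("scene0.npy",allow_pickle=True).item(); T=np.load("top0.npy",allow_pickle=True).item()
print(proj(S,[.548,.044,.119]),proj(S,[.555,.042,.119]),c["K"][0])
cr=cv2.resize(S["img"][150:215,240:330],None,fx=6,fy=6,interpolation=cv2.INTER_CUBIC); cr=cv2.copyMakeBorder(cr,0,494-390,0,798-540,0)
cv2.imwrite("pics/w1c.png",np.vstack([a[:,:798],np.zeros((1,798,3),np.uint8)])[:,:,::-1]); 
E
```

```text
[0.55679962 0.06131678 0.119     ]
[0.55497332 0.0554457  0.119     ]
[[280.44087097 175.52373051]] [[280.48646599 177.50050414]] [327.86047133   0.         258.91676845]
```

View pics/w1c.png

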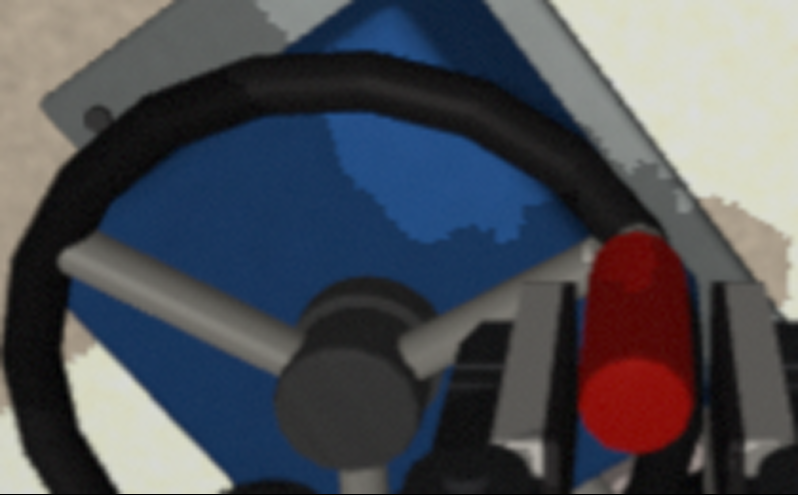

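From the wrist view, hub and handle both shift about 3–4 mm in +y, which is within calibration error, so I'll average them: hub (0.549, 0.046), handle at 16.7°. Next I'll descend behind the handle and plan the push.

>>> carry_out(steps=[[[0,0,0.024],[0,0,0],-0.6],[[0,0,0.024],[0,0,0],-0.6],[[0,0,0.024],[0,0,0],-0.6],[[0,0,0.024],[0,0,0],-0.6],[[0,0,0],[0,0,0],-0.6]])

```text
time: 2.25
eef_pos: [0.635, 0.1153, 0.1473]
orientation: [-2.46, -1.949, 0.012]
contact_force: [-0.6, 0.1, -0.4]
grip_width: 0.199
grasp_force: 0.0
```

```bash
cat >> h.py <<'E'
HUB=np.array([.549,.046]); PHI0=np.radians(16.7); A0=1.3447
def tgt(psi,off=.018):  # psi: deg of wheel turned; TCP with handle nested
    f=PHI0-np.radians(psi); a=A0-np.radians(psi)*300/360
    h=HUB+.08*np.array([np.cos(f),np.sin(f)]); return (np.r_[h+off*np.array([np.cos(a),np.sin(a)]),.152],a)
def turned():  # wheel turn implied by the measured TCP, handle nested
    p,a,_,s=pose(); h=p[:2]-.018*np.array([np.cos(a),np.sin(a)])-HUB
    print("TCP",p.round(4),"yaw",round(a,3),"psi",round(np.degrees(PHI0-np.arctan2(h[1],h[0]))%360,1),"rad",round(np.hypot(*h),4),"F",np.round(s["contact_force"],1),"J6",round(s["joint_positions"][5],2),"t",s["time"])
E
python3 - <<'E'
from h import *
turned()
plan([tgt(0,.03),tgt(0,.02),tgt(3),tgt(7),tgt(12),tgt(17),tgt(22),tgt(27)],-0.6)
E
```

```text
TCP [0.635  0.1153 0.1473] yaw 1.34 psi 344.4 rad 0.0968 F [-0.6  0.1 -0.4] J6 2.42 t 2.25
[[[-0.017, 0.001, -0.005], [0, 0, -0.0], -0.6], [[-0.01, 0.0, 0.0], [0, 0, -0.0], -0.6], [[-0.006, 0.003, 0.0], [0, 0, 0.04], -0.6], [[-0.005, 0.004, 0.0], [0, 0, 0.06], -0.6], [[-0.006, 0.004, 0.0], [0, 0, 0.07], -0.6], [[-0.007, 0.004, 0.0], [0, 0, 0.07], -0.6], [[-0.006, 0.005, 0.0], [0, 0, 0.08], -0.6], [[-0.006, 0.004, 0.0], [0, 0, 0.07], -0.6]]
end [0.6386 0.0466 0.1523] 0.95
```

>>> carry_out(steps=[[[-0.017,0.001,-0.003],[0,0,0],-0.6],[[-0.01,0,0],[0,0,0],-0.6],[[-0.006,0.003,0],[0,0,0.04],-0.6],[[-0.005,0.004,0],[0,0,0.06],-0.6],[[-0.006,0.004,0],[0,0,0.07],-0.6],[[-0.007,0.004,0],[0,0,0.07],-0.6],[[-0.006,0.005,0],[0,0,0.08],-0.6],[[-0.006,0.004,0],[0,0,0.07],-0.6]])

```text
time: 3.05
eef_pos: [0.6413, 0.0466, 0.1568]
orientation: [2.797, 1.43, 0.004]
contact_force: [-0.2, 1.7, 1.1]
grip_width: 0.203
grasp_force: 0.9
```

```bash
python3 - <<'E'
from h import *
turned()
p,a,M,s=pose(); print("tilt z",M[:,2].round(3))
for n in("top","scene"):
    c=camera(n); b,_=blobs(c,(0,110,60),(10,255,255),12); print(n,[x for x in b if 215<x[1][0]<320 and 160<x[1][1]<245])
    if n=="top": cv2.imwrite("pics/t2.png",cv2.resize(c["img"][140:250,200:350],None,fx=5,fy=5,interpolation=cv2.INTER_CUBIC)[:,:,::-1])
E
```

```text
TCP [0.6413 0.0466 0.1568] yaw 0.945 psi 26.4 rad 0.083 F [-0.2  1.7  1.1] J6 2.13 t 3.05
tilt z [ 0.002  0.001 -1.   ]
top [([304, 177, 9, 14, 64], [307.9, 183.9]), ([254, 180, 5, 5, 16], [256.4, 182.4]), ([295, 180, 10, 15, 67], [299.6, 187.1]), ([287, 184, 9, 14, 66], [291.2, 190.2])]
scene [([281, 184, 4, 6, 17], [282.5, 187.0]), ([281, 197, 6, 4, 16], [283.6, 198.6]), ([236, 200, 13, 13, 80], [242.2, 205.7]), ([227, 205, 14, 13, 81], [233.6, 211.1]), ([219, 210, 13, 14, 87], [224.9, 216.5]), ([217, 222, 12, 16, 31], [222.5, 229.8])]
```

View pics/t2.png

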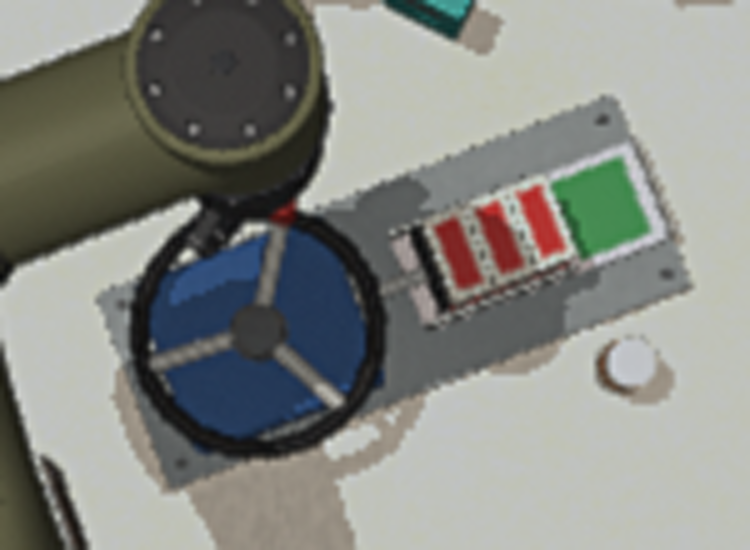

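The picture shows the wheel turning with the push. The handle is now at crop (287,212), which is px (257,182), about 28° on. The cartons are unmoved and in line. I'll continue round.

```bash
python3 - <<'E'
from h import *
turned(); p,a,_,_=pose(); p[2]=.155
plan([tgt(26+5.5*i) for i in range(1,25)],-0.6,p,a)
E
```

```text
TCP [0.6411 0.046  0.1565] yaw 0.947 psi 26.8 rad 0.0829 F [-0.8  0.3  0.7] J6 2.14 t 3.15
[[[-0.007, 0.001, 0.003], [0, 0, 0.06], -0.6], [[-0.007, 0.004, 0.0], [0, 0, 0.08], -0.6], [[-0.008, 0.004, 0.0], [0, 0, 0.08], -0.6], [[-0.007, 0.005, 0.0], [0, 0, 0.08], -0.6], [[-0.007, 0.003, 0.0], [0, 0, 0.08], -0.6], [[-0.008, 0.004, 0.0], [0, 0, 0.08], -0.6], [[-0.007, 0.004, 0.0], [0, 0, 0.08], -0.6], [[-0.007, 0.003, 0.0], [0, 0, 0.08], -0.6]]
[[[-0.008, 0.004, 0.0], [0, 0, 0.08], -0.6], [[-0.007, 0.003, 0.0], [0, 0, 0.08], -0.6], [[-0.008, 0.004, 0.0], [0, 0, 0.08], -0.6], [[-0.007, 0.003, 0.0], [0, 0, 0.08], -0.6], [[-0.008, 0.003, 0.0], [0, 0, 0.08], -0.6], [[-0.008, 0.002, 0.0], [0, 0, 0.08], -0.6], [[-0.007, 0.003, 0.0], [0, 0, 0.08], -0.6], [[-0.008, 0.003, 0.0], [0, 0, 0.08], -0.6]]
[[[-0.008, 0.002, 0.0], [0, 0, 0.08], -0.6], [[-0.007, 0.003, 0.0], [0, 0, 0.08], -0.6], [[-0.008, 0.002, 0.0], [0, 0, 0.08], -0.6], [[-0.008, 0.002, 0.0], [0, 0, 0.08], -0.6], [[-0.007, 0.002, 0.0], [0, 0, 0.08], -0.6], [[-0.008, 0.002, 0.0], [0, 0, 0.08], -0.6], [[-0.008, 0.002, 0.0], [0, 0, 0.08], -0.6], [[-0.008, 0.001, 0.0], [0, 0, 0.08], -0.6]]
end [ 0.4969 -0.0182  0.152 ] -0.953
```

>>> carry_out(steps=[[[-0.007,0.001,0.003],[0,0,0.06],-0.6],[[-0.007,0.004,0.0],[0,0,0.08],-0.6],[[-0.008,0.004,0.0],[0,0,0.08],-0.6],[[-0.007,0.005,0.0],[0,0,0.08],-0.6],[[-0.007,0.003,0.0],[0,0,0.08],-0.6],[[-0.008,0.004,0.0],[0,0,0.08],-0.6],[[-0.007,0.004,0.0],[0,0,0.08],-0.6],[[-0.007,0.003,0.0],[0,0,0.08],-0.6]])

```text
time: 3.95
eef_pos: [0.6142, -0.0108, 0.1531]
orientation: [-3.099, -0.513, -0.003]
contact_force: [1.4, 0.9, 0.1]
grip_width: 0.206
grasp_force: 1.0
```

>>> carry_out(steps=[[[-0.008,0.004,0.0],[0,0,0.08],-0.6],[[-0.007,0.003,0.0],[0,0,0.08],-0.6],[[-0.008,0.004,0.0],[0,0,0.08],-0.6],[[-0.007,0.003,0.0],[0,0,0.08],-0.6],[[-0.008,0.003,0.0],[0,0,0.08],-0.6],[[-0.008,0.002,0.0],[0,0,0.08],-0.6],[[-0.007,0.003,0.0],[0,0,0.08],-0.6],[[-0.008,0.003,0.0],[0,0,0.08],-0.6]])

```text
time: 4.75
eef_pos: [0.5561, -0.038, 0.1531]
orientation: [-3.102, 0.488, -0.003]
contact_force: [1.6, 1.5, 0.4]
grip_width: 0.207
grasp_force: 1.2
```

```bash
cat >> h.py <<'E'
def seen():  # handle blob and wheel turn from the top and scene views
    for n in("top","scene"):
        c=camera(n); b,_=blobs(c,(0,110,60),(10,255,255),6)
        for s,ce in b:
            w=onz(c,*ce,.16)[:2]-HUB
            if .055<np.hypot(*w)<.105: print(n,s,ce,"psi",round(np.degrees(PHI0-np.arctan2(w[1],w[0]))%360,1),"r",round(np.hypot(*w),3))
E
python3 - <<'E'
from h import *
turned(); seen()
E
```

```text
TCP [ 0.5561 -0.038   0.1531] yaw -0.312 psi 114.0 rad 0.0791 F [1.6 1.5 0.4] J6 0.97 t 4.75
scene [251, 167, 6, 15, 71] [253.8, 173.6] psi 105.5 r 0.082
```

Pushing is going well at about 1.5 N, at 114° round. I'll continue.

>>> carry_out(steps=[[[-0.008,0.002,0.0],[0,0,0.08],-0.6],[[-0.007,0.003,0.0],[0,0,0.08],-0.6],[[-0.008,0.002,0.0],[0,0,0.08],-0.6],[[-0.008,0.002,0.0],[0,0,0.08],-0.6],[[-0.007,0.002,0.0],[0,0,0.08],-0.6],[[-0.008,0.002,0.0],[0,0,0.08],-0.6],[[-0.008,0.002,0.0],[0,0,0.08],-0.6],[[-0.008,0.001,0.0],[0,0,0.08],-0.6]])

```text
time: 5.65
eef_pos: [0.4973, -0.0176, 0.153]
orientation: [-2.793, 1.437, -0.003]
contact_force: [2.3, -0.7, 0.7]
grip_width: 0.199
grasp_force: 1.2
```

```bash
python3 - <<'E'
from h import *
turned(); seen(); p,a,_,_=pose(); p[2]=.152
plan([tgt(158+5.5*i) for i in range(1,17)],-0.6,p,a)
E
```

```text
TCP [ 0.4973 -0.0176  0.153 ] yaw -0.95 psi 158.5 rad 0.0792 F [ 2.3 -0.7  0.7] J6 0.25 t 5.65
[[[-0.007, 0.002, 0.0], [0, 0, 0.09], -0.6], [[-0.007, 0.001, 0.0], [0, 0, 0.08], -0.6], [[-0.008, 0.002, 0.0], [0, 0, 0.08], -0.6], [[-0.008, 0.001, 0.0], [0, 0, 0.08], -0.6], [[-0.007, 0.001, 0.0], [0, 0, 0.08], -0.6], [[-0.008, 0.001, 0.0], [0, 0, 0.08], -0.6], [[-0.008, 0.001, 0.0], [0, 0, 0.08], -0.6], [[-0.008, 0.0, 0.0], [0, 0, 0.08], -0.6]]
[[[-0.007, 0.001, 0.0], [0, 0, 0.08], -0.6], [[-0.008, 0.0, 0.0], [0, 0, 0.08], -0.6], [[-0.007, 0.001, 0.0], [0, 0, 0.08], -0.6], [[-0.008, 0.0, 0.0], [0, 0, 0.08], -0.6], [[-0.008, 0.0, 0.0], [0, 0, 0.08], -0.6], [[-0.007, 0.0, 0.0], [0, 0, 0.08], -0.6], [[-0.008, 0.0, 0.0], [0, 0, 0.08], -0.6], [[-0.007, 0.0, 0.0], [0, 0, 0.08], -0.6]]
end [0.4852 0.0924 0.152 ] -2.237
```

>>> carry_out(steps=[[[-0.007,0.002,0.0],[0,0,0.09],-0.6],[[-0.007,0.001,0.0],[0,0,0.08],-0.6],[[-0.008,0.002,0.0],[0,0,0.08],-0.6],[[-0.008,0.001,0.0],[0,0,0.08],-0.6],[[-0.007,0.001,0.0],[0,0,0.08],-0.6],[[-0.008,0.001,0.0],[0,0,0.08],-0.6],[[-0.008,0.001,0.0],[0,0,0.08],-0.6],[[-0.008,0.0,0.0],[0,0,0.08],-0.6]])

```text
time: 6.55
eef_pos: [0.4694, 0.0352, 0.1526]
orientation: [2.189, -2.252, 0.001]
contact_force: [-3.1, -1.2, 2.4]
grip_width: 0.196
grasp_force: 1.6
```

>>> carry_out(steps=[[[-0.007,0.001,0.0],[0,0,0.08],-0.6],[[-0.008,0.0,0.0],[0,0,0.08],-0.6],[[-0.007,0.001,0.0],[0,0,0.08],-0.6],[[-0.008,0.0,0.0],[0,0,0.08],-0.6],[[-0.008,0.0,0.0],[0,0,0.08],-0.6],[[-0.007,0.0,0.0],[0,0,0.08],-0.6],[[-0.008,0.0,0.0],[0,0,0.08],-0.6],[[-0.007,0.0,0.0],[0,0,0.08],-0.6]])

```text
time: 7.35
eef_pos: [0.4855, 0.0921, 0.1523]
orientation: [1.37, -2.826, 0.0]
contact_force: [-2.6, -0.8, 0.9]
grip_width: 0.197
grasp_force: 1.0
```

```bash
python3 - <<'E'
from h import *
turned(); seen(); p,a,_,_=pose(); p[2]=.152
plan([tgt(246+5*i) for i in range(1,17)],-0.6,p,a)
E
```

```text
TCP [0.4855 0.0921 0.1523] yaw -2.239 psi 245.7 rad 0.0798 F [-2.6 -0.8  0.9] J6 -1.26 t 7.35
scene [293, 144, 8, 17, 105] [296.3, 151.7] psi 250.9 r 0.071
[[[-0.007, 0.0, 0.0], [0, 0, 0.07], -0.6], [[-0.007, -0.001, 0.0], [0, 0, 0.07], -0.6], [[-0.006, 0.0, 0.0], [0, 0, 0.07], -0.6], [[-0.007, -0.001, 0.0], [0, 0, 0.08], -0.6], [[-0.007, -0.001, 0.0], [0, 0, 0.07], -0.6], [[-0.007, 0.0, 0.0], [0, 0, 0.07], -0.6], [[-0.006, -0.001, 0.0], [0, 0, 0.08], -0.6], [[-0.007, -0.001, 0.0], [0, 0, 0.07], -0.6]]
[[[-0.007, -0.002, 0.0], [0, 0, 0.07], -0.6], [[-0.006, -0.001, 0.0], [0, 0, 0.07], -0.6], [[-0.007, -0.001, 0.0], [0, 0, 0.08], -0.6], [[-0.006, -0.002, 0.0], [0, 0, 0.07], -0.6], [[-0.006, -0.001, 0.0], [0, 0, 0.07], -0.6], [[-0.007, -0.002, 0.0], [0, 0, 0.07], -0.6], [[-0.006, -0.001, 0.0], [0, 0, 0.08], -0.6], [[-0.007, -0.002, 0.0], [0, 0, 0.07], -0.6]]
end [0.5827 0.1126 0.152 ] -3.397
```

>>> carry_out(steps=[[[-0.007,0.0,0.0],[0,0,0.07],-0.6],[[-0.007,-0.001,0.0],[0,0,0.07],-0.6],[[-0.006,0.0,0.0],[0,0,0.07],-0.6],[[-0.007,-0.001,0.0],[0,0,0.08],-0.6],[[-0.007,-0.001,0.0],[0,0,0.07],-0.6],[[-0.007,0.0,0.0],[0,0,0.07],-0.6],[[-0.006,-0.001,0.0],[0,0,0.08],-0.6],[[-0.007,-0.001,0.0],[0,0,0.07],-0.6]])

```text
time: 8.25
eef_pos: [0.5305, 0.1202, 0.1522]
orientation: [0.507, -3.1, -0.0]
contact_force: [-2.5, 0.5, 0.7]
grip_width: 0.198
grasp_force: 1.0
```

>>> carry_out(steps=[[[-0.007,-0.002,0.0],[0,0,0.07],-0.6],[[-0.006,-0.001,0.0],[0,0,0.07],-0.6],[[-0.007,-0.001,0.0],[0,0,0.08],-0.6],[[-0.006,-0.002,0.0],[0,0,0.07],-0.6],[[-0.006,-0.001,0.0],[0,0,0.07],-0.6],[[-0.007,-0.002,0.0],[0,0,0.07],-0.6],[[-0.006,-0.001,0.0],[0,0,0.08],-0.6],[[-0.007,-0.002,0.0],[0,0,0.07],-0.6]])

```text
time: 9.05
eef_pos: [0.5826, 0.112, 0.1522]
orientation: [-0.401, -3.115, -0.0]
contact_force: [-1.0, 1.9, 0.4]
grip_width: 0.196
grasp_force: 0.9
```

```bash
python3 - <<'E'
from h import *
turned(); seen(); p,a,_,_=pose(); p[2]=.152; a-=2*np.pi*(a>0)
plan([tgt(x) for x in(331,336,341,345,349,352,354,354)],-0.6,p,a)
c=camera("top"); b,_=blobs(c,(0,130,80),(8,255,255),25); print(b)
E
```

```text
TCP [0.5826 0.112  0.1522] yaw 2.886 psi 326.4 rad 0.0799 F [-1.   1.9  0.4] J6 -2.35 t 9.05
scene [304, 171, 9, 17, 116] [308.0, 178.5] psi 332.9 r 0.085
[[[-0.005, -0.001, 0.0], [0, 0, 0.07], -0.6], [[-0.007, -0.002, 0.0], [0, 0, 0.08], -0.6], [[-0.006, -0.002, 0.0], [0, 0, 0.07], -0.6], [[-0.005, -0.002, 0.0], [0, 0, 0.06], -0.6], [[-0.005, -0.001, 0.0], [0, 0, 0.05], -0.6], [[-0.003, -0.002, 0.0], [0, 0, 0.05], -0.6], [[-0.003, -0.001, 0.0], [0, 0, 0.03], -0.6], [[0.0, 0.0, 0.0], [0, 0, -0.0], -0.6]]
end [0.6087 0.0875 0.152 ] -3.807
[([313, 174, 9, 13, 59], [316.9, 180.2]), ([305, 177, 9, 14, 64], [308.8, 183.3]), ([297, 180, 8, 14, 62], [300.6, 186.5])]
```

Cartons are advancing: carton1 is at px (317,180). I'll slow down for the last stretch, then compare the handle with its starting blob in the scene view.

>>> carry_out(steps=[[[-0.005,-0.001,0.0],[0,0,0.07],-0.6],[[-0.007,-0.002,0.0],[0,0,0.08],-0.6],[[-0.006,-0.002,0.0],[0,0,0.07],-0.6],[[-0.005,-0.002,0.0],[0,0,0.06],-0.6],[[-0.005,-0.001,0.0],[0,0,0.05],-0.6],[[-0.003,-0.002,0.0],[0,0,0.05],-0.6],[[-0.003,-0.001,0.0],[0,0,0.03],-0.6],[[0.0,0.0,0.0],[0,0,0],-0.6]])

```text
time: 10.0
eef_pos: [0.6081, 0.0877, 0.1523]
orientation: [-1.027, -2.969, 0.0]
contact_force: [0.0, -0.7, -0.3]
grip_width: 0.202
grasp_force: 0.1
```

```bash
python3 - <<'E'
from h import *
turned(); seen(); S=np.load("scene0.npy",allow_pickle=True).item()
c=camera("scene"); print("now",[b for b in blobs(c,(0,110,60),(10,255,255),20)[0] if b[0][0]>285 and b[0][0]<320],"start",[b for b in blobs(S,(0,110,60),(10,255,255),20)[0] if b[0][0]>285 and b[0][0]<320])
cv2.imwrite("pics/s3.png",np.hstack([cv2.resize(i[140:240,260:340],None,fx=5,fy=5,interpolation=cv2.INTER_CUBIC) for i in(S["img"],c["img"])])[:,:,::-1])
E
```

```text
TCP [0.6081 0.0877 0.1523] yaw 2.475 psi 354.0 rad 0.0794 F [ 0.  -0.7 -0.3] J6 -2.71 t 10.0
scene [296, 179, 9, 18, 124] [300.2, 187.4] psi 358.3 r 0.089
now [([296, 179, 9, 18, 124], [300.2, 187.4])] start [([295, 180, 8, 18, 110], [298.2, 188.5])]
```

View pics/s3.png

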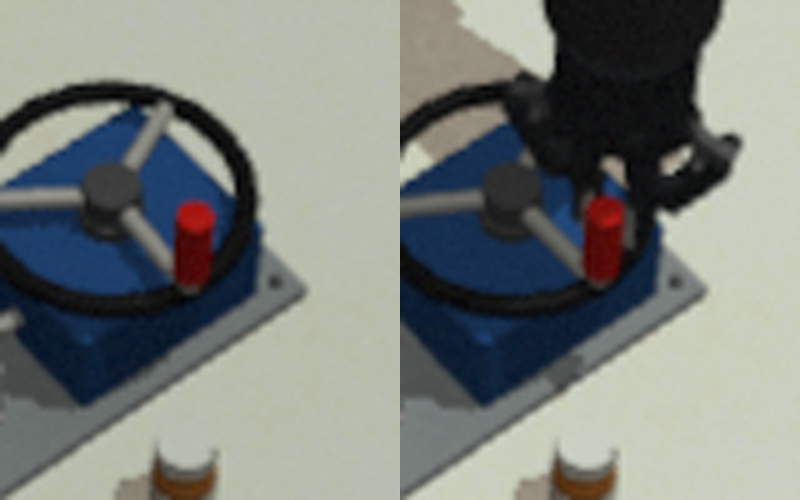

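Left is the start, right is now. The handle at (300,187) is about 2 px, or 6 mm, short of its start at (298,188.5). I'll push the remaining 5° or so.

```bash
python3 - <<'E'
from h import *
S=np.load("scene0.npy",allow_pickle=True).item()
w=[onz(S,*u,.145) for u in((298.2,188.5),(300.2,187.4))]; print(w,np.hypot(*(w[0]-w[1])[:2]))
p,a,_,_=pose(); p[2]=.152; a-=2*np.pi
plan([tgt(x) for x in(356,358,359,359)],-0.6,p,a)
E
```

```text
[array([0.62492111, 0.07167273, 0.145     ]), array([0.62286224, 0.07821595, 0.145     ])] 0.00685949809931347
[[[-0.003, 0.0, 0.0], [0, 0, 0.03], -0.6], [[-0.002, -0.001, 0.0], [0, 0, 0.02], -0.6], [[-0.001, -0.001, 0.0], [0, 0, 0.02], -0.6], [[0.0, 0.0, 0.0], [0, 0, -0.0], -0.6]]
end [0.6114 0.0825 0.152 ] -3.878
```

>>> carry_out(steps=[[[-0.003,0.0,0.0],[0,0,0.02],-0.6],[[-0.002,-0.001,0.0],[0,0,0.02],-0.6],[[-0.001,-0.001,0.0],[0,0,0.01],-0.6],[[0.0,0.0,0.0],[0,0,0],-0.6]])

```text
time: 10.55
eef_pos: [0.6116, 0.0825, 0.1524]
orientation: [1.105, 2.941, -0.0]
contact_force: [-0.3, 0.9, 1.1]
grip_width: 0.201
grasp_force: 0.5
```

```bash
python3 - <<'E'
from h import *
turned(); c=camera("scene"); print("now",[b for b in blobs(c,(0,110,60),(10,255,255),20)[0] if 285<b[0][0]<320])
E
```

```text
TCP [0.6116 0.0825 0.1524] yaw 2.423 psi 358.8 rad 0.0801 F [-0.3  0.9  1.1] J6 -2.75 t 10.55
now [([295, 180, 8, 18, 124], [298.3, 188.3])]
```

The handle blob is back at its start, (298.3,188.3) against (298.2,188.5). I'll back straight off, then go up and clear.

>>> carry_out(steps=[[[0.005,0,0],[0,0,0],-0.6],[[0.015,0,0],[0,0,0],-0.6],[[0.015,0,0],[0,0,0],-0.6],[[0.01,0,-0.03],[0,0,0],-0.6],[[0,0,-0.04],[0,0,0],-0.6],[[0.03,0,-0.04],[0,0,0],-0.6],[[0.04,0,0],[0,0,0],-0.6],[[0.04,0,0],[0,0,0],-0.6]])

```text
time: 11.4
eef_pos: [0.4994, 0.1791, 0.264]
orientation: [-1.077, -2.946, -0.011]
contact_force: [-0.1, 0.7, -0.1]
grip_width: 0.199
grasp_force: 0.0
```

>>> carry_out(steps=[[[0.03,0,0],[0,0,0],-0.6],[[0,0,0],[0,0,0],-0.6],[[0,0,0],[0,0,0],-0.6]])

```text
time: 11.7
eef_pos: [0.4887, 0.1852, 0.2623]
orientation: [-1.048, -2.943, -0.015]
contact_force: [-0.0, -0.0, -0.3]
grip_width: 0.197
grasp_force: 0.0
```

```bash
python3 - <<'E'
from h import *
turned(); c=camera("scene"); print("now",[b for b in blobs(c,(0,110,60),(10,255,255),20)[0] if 200<b[0][0]<320])
T=camera("top"); b,_=blobs(T,(0,130,80),(8,255,255),25); print(b)
yd=np.array([-.384,.923])
for s,ce in b: print(ce,"y in dispenser",(onz(T,*ce,.097)[:2]-[.548,.044])@yd)
cv2.imwrite("pics/t4.png",cv2.resize(T["img"][140:250,200:350],None,fx=5,fy=5,interpolation=cv2.INTER_CUBIC)[:,:,::-1])
E
```

```text
TCP [0.4887 0.1852 0.2623] yaw 2.458 psi 266.8 rad 0.136 F [-0.  -0.  -0.3] J6 -2.99 t 11.7
now [([295, 180, 8, 18, 117], [298.3, 188.5]), ([225, 206, 13, 14, 83], [231.3, 212.5]), ([216, 212, 14, 13, 85], [222.6, 218.0]), ([207, 217, 14, 14, 86], [213.6, 223.6]), ([206, 229, 23, 16, 76], [217.8, 238.4])]
[([314, 174, 9, 13, 58], [318.1, 179.9]), ([306, 177, 9, 13, 63], [309.9, 183.0]), ([241, 178, 6, 6, 31], [243.4, 180.5]), ([298, 180, 9, 14, 63], [301.6, 186.1])]
[318.1, 179.9] y in dispenser -0.24227459580297142
[309.9, 183.0] y in dispenser -0.21244848997889781
[243.4, 180.5] y in dispenser -0.007306103775271835
[301.6, 186.1] y in dispenser -0.18237840136747765
```

View pics/t4.png

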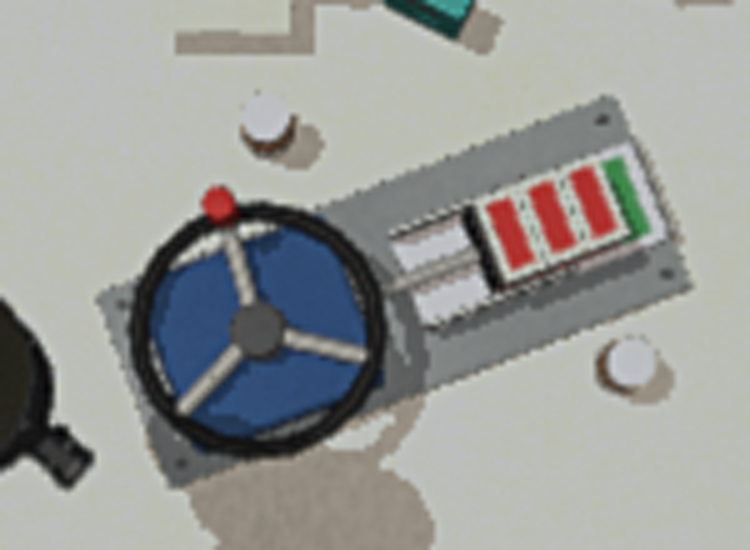

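In the top view the handle is at (243.4,180.5), identical to the start. Carton1 is on the landing at y≈-0.242, carton2 is between the rails at y≈-0.212, all cartons are upright and the vials are unmoved. J6 is right at its limit, so I'll ease it off before handing in.

>>> carry_out(steps=[[[0,0,0],[0,0,-0.1],-0.6],[[0,0,0],[0,0,-0.1],-0.6],[[0,0,0],[0,0,-0.1],-0.6],[[0,0,0],[0,0,0],-0.6],[[0,0,0],[0,0,0],-0.6]])

```text
time: 12.3
eef_pos: [0.4892, 0.1847, 0.2618]
orientation: [-0.602, -3.067, -0.018]
contact_force: [0.2, 0.5, -0.1]
grip_width: 0.195
grasp_force: 0.0
```

```bash
python3 - <<'E'
from h import *
turned(); print(job.close_job())
E
```

```text
TCP [0.4892 0.1847 0.2618] yaw 2.754 psi 268.6 rad 0.1388 F [ 0.2  0.5 -0.1] J6 -2.69 t 12.3
the job is handed in; nothing more can be done
None
```

The wheel made one full clockwise turn with the handle back at its start, carton1 is on the landing with carton2 still between the rails by camera measurement, and the job is handed in (no verdict came back); J6 did touch its -2.99 range limit during the retreat before I eased it back.

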